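Load the tube reader

ROBOT

A 7-joint arm with a two-finger parallel gripper is mounted at the origin on the work surface. World frame = base frame: x ahead of the robot, y to its left, z up, the work surface at z = 0. Lengths are in mm, angles in rad, forces in N, time in s.
With the tool pointing down it reaches from about 425 to 950 mm from the base axis. Payload 4.7 kg.
Tool frame: the origin (TCP) lies midway between the tips of the shut fingers; the grasp point (between the pads) lies grip_point_offset behind it (grip_point_offset is the distance from the TCP to the grasp point, in mm); z points along the fingers, y is the line along which they close (so a half turn about z gives the same grasp; the last joint's range is limited). The gripper opens to 87 mm and grips with 3 to 60 N. Pads are 19 mm wide; open, the fingers measure 117 mm over their backs; the gripper's body (75 mm by 190 mm) begins 51 mm behind the grasp point.
Start: joints at [-1.225, 0.469, -0.049, 1.532, 0.024, 1.141, -0.082], TCP at [247.07, 628.177, 222.573] pointing down, gripper open.
Joint ranges: [-2.59, 2.59], [-0.33, 1.99], [-1.39, 1.29], [0.1, 2.45], [-1.04, 4.18], [0.21, 1.99], [-2.66, 2.66]. Speed limits (rad/s): [2.57, 2.57, 3.14, 3.14, 3.14, 3.14, 3.14].

INTERFACE

Orientations are given as [roll, pitch, yaw] about the fixed x, y, z axes, in that order (R = Rz(yaw) Ry(pitch) Rx(roll)).
In Python, from cell import get_state, read_camera, calibration, close_job, trace, spot_point, grip_point_offset gives the robot as it stands.
- The arm moves only by the shell command python3 -m pendant 'ROWS' [OPENING] [FORCE]. ROWS is JSON, one flat list of numbers, 6 for each row, row after row: the shift along the tool's x, y, z in mm, then the turn, a rotation vector about the tool's x, y, z in rad. A call has 1 to 20 rows; each row shifts and turns the commanded pose from where the row before left it, along the tool's axes as they then stand; what a row does not reach is not made up. A row lasts 1/8 s, in which the tool goes at most 62.5 mm and 10.7 degrees, less where a joint would pass 70% of its speed; a pose out of reach is approached as far as the arm can. A call with a gripper value outside its range is refused whole. OPENING is the finger opening in mm, from 0 to 87, set as the call begins (- or left out, the last holds). The fingers move at their own pace and stop on an object; FORCE is the grip in N (left out, the last holds). Time passes only in rows, so rows that do not move let the fingers close. It gives the time, the measured TCP pose, the force, the opening and the grip force at its end, in the units of the state.
- get_state(): the state, without advancing time (a new reading comes with each control period).
- read_camera(name): name is "scene" or "top" or "wrist"; returns the picture (384x512x3 uint8, red, green, blue); there is no depth.
- calibration(name): a dict with "K" (3x3 intrinsics, pixels), "R" (3x3) and "t" (3): a world point X has camera coordinates R X + t; the wrist camera has in their place "tool_from_camera" (4x4, takes a point from camera to tool coordinates, whose origin is the TCP and whose axes are the flange's). Camera axes: x right, y down, z forward; pixel columns grow to the right and rows downward; lengths in mm; the calibration is good to about 2 mm. A picture is of the moment at which its call begins: read the wrist's pose just before it. calibration takes no time and is no camera call.
- close_job(): hands the job in; it is judged then, once.
Trained networks look in the newest picture that a camera, given by its name, has taken for a name from the list of things; names that differ only in an ending like _2 or _b are one class to them, and where a whole thing is asked for, a point or a joint stands for the part that bears it (a point fixed in the world has none). Each returns a list of dicts, best first, with "confidence" (0 to 1); they miss things now and then, are a little off and sometimes report something else, mostly with a low value. They report only what shows in the picture. A call takes as long as a camera call. They do not tell look-alikes from the thing itself.
- trace(camera, name): "mask" (384x512 bool, what is visible of it) and "rect" ([left, top, right, bottom] in pixels, round what is visible of it).
- spot_point(camera, name): "xy" ([column, row] in pixels: a listed point, or the origin of a listed thing).
The state is a dict: "t": time; "joint_positions": joint angles; "joint_vel": joint speeds; "effort": joint torques, N m; "ee_pos": TCP position; "tool_rot": TCP orientation; "wrist_force": force on the tool from outside, world axes, zero at the start; "moment": the same for the moment, N m; "finger_gap": opening from 0.0 (shut) to 1.0 (fully open); "grip_force": force on a finger pad.
Only numpy, scipy, OpenCV 4.12 (cv2) and the standard library are available. Lean on these libraries where they do the work, as an engineer would, in place of code of your own. Each camera call takes 0.05 s, during which the arm holds its last target. There are 200 camera calls.

TASK

Push the reader's bifold dust cover to the rear until its two panels are folded flat against each other, then slide the guard fully open, set the rack that holds the tubes flat in the middle of the bay and let go, and slide the guard fully shut again. Leave the cover folded, keep the rack upright throughout, and do not disturb the other things on the bench.

Things in the scene. Friction and masses are not known exactly. Their poses are not given: they have to be found in the camera images.
- reader: White bench-top reader, fixed. Frame: x from its front (robot side) to its rear, y to its left, z up; origin at table height under the centre of its sample bay. In this frame, mm: body x -84..122, y -308..92, top z 75; bay = open well x -70..70, y -82..82, floor z 16; right of it (-y) a flat deck the guard slides over. Guard tracks along y at x = -77 and 77, 6 wide, up to z 84.
- bay (a point): Centre of the bay floor; axes as the reader's.
- cover_hinge (a point): Middle of the cover's hinge line, which runs along the reader's y at x = 108, z = 105 mm. Two thin cover tracks run forward from it along the reader's x at y = -78 and 78, x -80..108, z 98..104, above the guard.
- cover_rear (a joint): Grey bifold cover over bay and guard: 2 panels 93 x 146 (y) x 6; rear one hinged at cover_hinge, front one hinged to it, its free edge guided level at z 105, x = 108 - 186 cos(a): pushed to the rear, the tent rises and folds. Value a (rad) = slope of each panel: 0 flat, 1.571 end stop, both upright back to back at the rear, up to z 198. Stays where left; takes 3 to 6 N.
- lip (a point): Middle of the outer long edge of the push lip: grey plate 100 (y) x 8 thick standing 36 out from the outer face of the front panel, along its free edge. On the tent it leans up and towards the robot; fully folded it points level at the robot with this point at x = 66, z = 109 of the reader's frame. In general x = 108 - 186 cos(a) - 42 sin(a), within 4.
- guard (a joint): Sliding guard: clear pane in a black frame, 144 (x) x 214 (y) x 6, top at z 84, sliding along the reader's y below the cover. Value in m: 0 fully shut over the bay (end stop), growing as it moves to -y over the deck; 0.172 fully open (end stop). Stays where it is left; needs about 2 N.
- guard_grip (a point): Centre of the top of the guard's upright black grip bar, 60 (x) x 12 (y), 30 tall: z 84..114 in the reader's frame, at x = 0, y = -120 minus the guard's value in mm.
- tube_rack_center (a point): Centre (half-way up) of the yellow tube rack, the only one holding tubes: loose block 120 (its x) x 48 (its y) x 45, with two rows of six white tubes with grey caps standing 12 above its top (total 57). About 0.13 to 0.25 kg. The bay takes it best with its length along the reader's y.
- empty_rack: Bystander, loose: yellow rack of the same size as the tube rack (120 x 48 x 45) but with no tubes, only dark empty holes in its top. Origin: centre of its underside.
- tip_box: Bystander, loose: white-based box with clear lid, 115 x 70 x 56 (x, y, z). Origin: centre of its underside.
- bottle: Bystander, loose: white upright bottle with blue cap, diameter 56, 120 high. Origin: centre of its underside.
- timer: Bystander, loose: flat white bench timer 60 x 80 x 22 in front of the reader. Origin: centre of its underside.
- tube_rack: The same tube rack: origin at the centre of its underside, axes as above.
Not all that is in view belongs to the job. Leave any purple look-alike of the tube_rack alone.

How it is judged:
By the outcome, as a careful person would: the job done as asked, in the order asked, and still so for the second after the job is handed in, with the robot touching nothing.
It also fails if it takes over 72 s, if anything falls off the work surface, if the arm or the gripper's body presses on something with over 40 N, if the wrist force passes 120 N, or if a joint passes its speed limit or range.

## Working session

There is one attempt and no reset: what is moved stays moved. The work goes in short steps, Python scripts to look and compute and a shell command to move; the robot and the scene stay as the last step left them, time stands still between calls to the robot, and variables do not carry over. Pictures are saved under pics/ and viewed, at most 10 in all, crops included, and the job is handed in when it is done.

```bash
ls; mkdir -p pics
python3 - <<'E'
from cell import *
import cv2,numpy as np
s=get_state();print(s['t'],s['ee_pos'],s['tool_rot'],grip_point_offset)
a=read_camera("scene");b=read_camera("top")
cv2.imwrite("pics/a.png",cv2.cvtColor(np.vstack([a[:, :],]),cv2.COLOR_RGB2BGR))
cv2.imwrite("pics/b.png",cv2.cvtColor(b,cv2.COLOR_RGB2BGR))
for c in("scene","top"):
    k=calibration(c);R=np.array(k["R"]);print(c,k["K"],"cam at",-R.T@np.array(k["t"]),R.round(3).tolist())
    for n in["bay","cover_hinge","lip","guard_grip","tube_rack_center","tube_rack","empty_rack","tip_box","bottle","timer","reader"]:
        print(n,[(np.round(d["xy"]).tolist(),round(d["confidence"],2)) for d in spot_point(c,n)][:4])
E
```

```text
pics
0.0 [246.87740055 627.57553205 221.48878922] [-3.13961048e+00  9.52941687e-05  2.76683711e+00] 18.700000000000003
scene [[460.58487022   0.         253.21799746]
 [  0.         460.58487022 187.83140635]
 [  0.           0.           1.        ]] cam at [1046.44916496  317.95453131  995.51300139] [[-0.379, 0.925, -0.003], [0.768, 0.313, -0.558], [-0.516, -0.214, -0.83]]
bay [([201.0, 208.0], 0.65), ([193.0, 132.0], 0.47)]
cover_hinge [([176.0, 225.0], 0.56)]
lip [([203.0, 166.0], 0.85), ([176.0, 226.0], 0.33)]
guard_grip [([128.0, 165.0], 0.78), ([194.0, 128.0], 0.4)]
tube_rack_center [([391.0, 201.0], 0.95), ([307.0, 169.0], 0.9), ([284.0, 217.0], 0.78), ([246.0, 155.0], 0.69)]
tube_rack [([283.0, 225.0], 0.82), ([242.0, 161.0], 0.67), ([390.0, 204.0], 0.66), ([305.0, 172.0], 0.62)]
empty_rack []
tip_box [([330.0, 242.0], 0.89)]
bottle [([263.0, 304.0], 0.7)]
timer [([194.0, 130.0], 0.65), ([128.0, 167.0], 0.52)]
reader [([201.0, 209.0], 0.82)]
top [[464.53724976   0.         257.42134075]
 [  0.         464.53724976 192.22285168]
 [  0.           0.           1.        ]] cam at [ 265.67911187   63.27311833 1383.26623911] [[0.008, -1.0, -0.007], [-0.982, -0.006, -0.187], [0.187, 0.008, -0.982]]
bay [([296.0, 189.0], 0.98), ([362.0, 178.0], 0.73)]
cover_hinge [([294.0, 142.0], 0.56), ([362.0, 176.0], 0.44)]
lip [([299.0, 195.0], 0.87)]
guard_grip [([362.0, 175.0], 0.68), ([229.0, 202.0], 0.63)]
tube_rack_center [([285.0, 251.0], 0.91), ([227.0, 204.0], 0.67), ([226.0, 256.0], 0.61), ([147.0, 246.0], 0.55)]
tube_rack [([226.0, 199.0], 0.92), ([149.0, 248.0], 0.92), ([296.0, 189.0], 0.72), ([223.0, 256.0], 0.61)]
empty_rack [([150.0, 184.0], 0.88)]
tip_box [([189.0, 200.0], 0.96)]
bottle [([219.0, 135.0], 0.83)]
timer [([339.0, 265.0], 0.68)]
reader [([293.0, 187.0], 0.97), ([226.0, 202.0], 0.69), ([152.0, 186.0], 0.2)]
```

View pics/a.png

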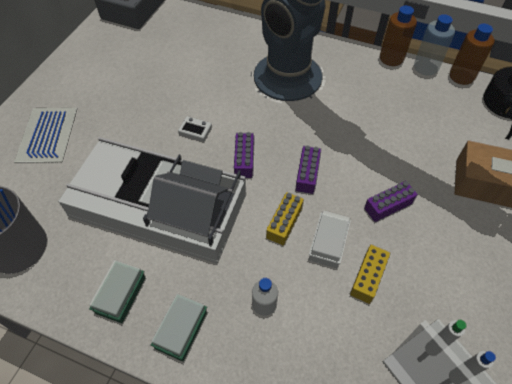

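View pics/b.png

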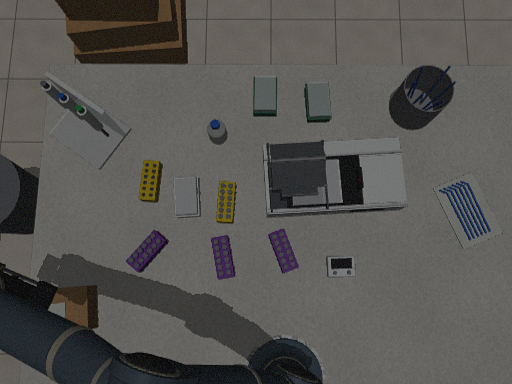

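The scene view shows the reader with its tented cover around (190,195). There are two yellow racks at (285,217) and (372,273), three purple ones, the tip box (330,240), the bottle (264,293) and the timer (195,128). In the top view the yellow racks are at (227,201) and (149,181), and the reader spans columns 264–405, rows 138–213.

Things that could be taken for the tube rack, by top-view pixel:
- Yellow (227,201), which seems to have grey caps.
- Yellow (149,181), with dark holes.
- Purple (147,250), (223,257) and (284,250).

I'll check the yellow pair in one close crop and fit the poses.

```bash
cat > h.py <<'E'
from cell import *
import cv2,numpy as np
from scipy.optimize import minimize
C={c:{k:np.array(v) for k,v in calibration(c).items()} for c in("scene","top")}
def proj(c,X):
    k=C[c];q=np.atleast_2d(X)@k["R"].T+k["t"];p=q@k["K"].T;return p[:,:2]/p[:,2:]
def w(pose,P):
    x,y,a=pose;P=np.atleast_2d(P).astype(float);c,s=np.cos(a),np.sin(a)
    return np.c_[x+c*P[:,0]-s*P[:,1],y+s*P[:,0]+c*P[:,1],P[:,2]]
def ray(c,uv,z):
    k=C[c];o=-k["R"].T@k["t"];d=k["R"].T@np.linalg.inv(k["K"])@np.array([*uv,1.]);return o+d*(z-o[2])/d[2]
def box(x0,x1,y0,y1,z0,z1):return np.array([[x,y,z] for x in(x0,x1) for y in(y0,y1) for z in(z0,z1)],float)
def fit(masks,B,p0):  # masks {cam:mask}; B list of boxes in object frame
    def f(p):
        e=0
        for c,m in masks.items():
            im=np.zeros((384*4,512*4),np.uint8)
            for b in B:cv2.fillConvexPoly(im,cv2.convexHull(np.round(proj(c,w(p,b))*4+1.5).astype(np.int32)),1)
            M=cv2.resize(m.astype(np.uint8),(2048,1536),interpolation=cv2.INTER_NEAREST)
            e+=1-(im&M).sum()/max((im|M).sum(),1)
        return e
    sim=np.array([p0]+[np.add(p0,d) for d in([15,0,0],[0,15,0],[0,0,.12])])
    r=minimize(f,p0,method="Nelder-Mead",options=dict(initial_simplex=sim,xatol=.1,fatol=1e-4,maxiter=150));return r.x,r.fun
E
python3 - <<'E'
from h import *
a=read_camera("scene")
print(len(a))
ms={n:{} for n in("reader","tube_rack","lip","guard")}
for c in("scene","top"):
    if c=="top":b=read_camera("top")
    for n in ms:
        for d in trace(c,n)[:5]:
            r=d["rect"];print(c,n,np.round(r),round(d["confidence"],2),d["mask"].sum())
            u,v=(r[0]+r[2])/2,(r[1]+r[3])/2
            t={"reader":{"scene":(155,195),"top":(335,175)},"tube_rack":{"scene":(285,217),"top":(227,201)}}.get(n)
            if t and np.hypot(u-t[c][0],v-t[c][1])<25 and c not in ms[n]:ms[n][c]=d["mask"]
p0=ray("top",(227,201),45);rk=[box(-60,60,-24,24,0,45),box(-52,52,-17,17,45,57)]
for k in({"top"},{"scene"},{"top","scene"}):
    print("rack",fit({c:m for c,m in ms["tube_rack"].items() if c in k},rk,[p0[0],p0[1],.0]))
p0=ray("top",(296,189),16);rb=[box(-84,122,-308,92,0,75)]
for k in({"top"},):
    R=fit({c:m for c,m in ms["reader"].items() if c in k},rb,[p0[0],p0[1],0.])
    print("reader",R,p0)
R=R[0]
for c,im in(("scene",a),("top",b)):
    im=cv2.cvtColor(im,cv2.COLOR_RGB2BGR);big=cv2.resize(im,None,fx=4,fy=4,interpolation=cv2.INTER_CUBIC)
    Q=box(-84,122,-308,92,75,75)[[0,2,6,4]]
    cv2.polylines(big,[np.round(proj(c,w(R,Q))*4+1.5).astype(np.int32)],True,(0,255,0),1)
    Q=box(-70,70,-82,82,75,75)[[0,2,6,4]]
    #cv2.polylines(big,[np.round(proj(c,w(R,Q))*4+1.5).astype(np.int32)],True,(0,0,255),1)
    print(big.shape)
    crop=big[500:1200,200:1000] if c=="scene" else big[500:900,1000:1660]
    cv2.imwrite(f"pics/c_{c}.png",crop[:600])
    if c=="scene":x1=big[740:1220,1040:1600]
cv2.imwrite("pics/rk.png",x1)
E
```

```text
384
scene reader [ 62. 140. 246. 265.] 0.93 14783
scene tube_rack [296. 145. 320. 194.] 0.85 906
scene tube_rack [365. 178. 417. 222.] 0.79 1191
scene tube_rack [235. 133. 254. 182.] 0.75 793
scene tube_rack [265. 190. 305. 245.] 0.71 1102
scene lip [156. 158. 231. 195.] 0.8 1454
scene guard [115. 150. 182. 204.] 0.7 1868
top reader [264. 138. 408. 219.] 0.85 10324
top tube_rack [216. 180. 236. 225.] 0.95 711
top tube_rack [266. 231. 300. 271.] 0.92 717
top tube_rack [269. 144. 323. 198.] 0.72 2691
top tube_rack [213. 236. 235. 280.] 0.68 774
top tube_rack [129. 229. 164. 271.] 0.56 802
top guard [283. 154. 364. 214.] 0.81 2323
rack (array([ 4.91205917e+02,  1.66623034e+02, -7.22283461e-02]), np.float64(0.07507829240151642))
rack (array([ 4.93261158e+02,  1.71915829e+02, -4.23739921e-02]), np.float64(0.06342324983943481))
rack (array([ 4.92007600e+02,  1.68960362e+02, -3.33044381e-02]), np.float64(0.24298500909820053))
reader (array([ 5.41393121e+02, -3.92515898e+01,  6.39842306e-02]), np.float64(0.01639215922435333)) [535.90013439 -40.72712259  16.        ]
(1536, 2048, 3)
(1536, 2048, 3)
```

View pics/rk.png

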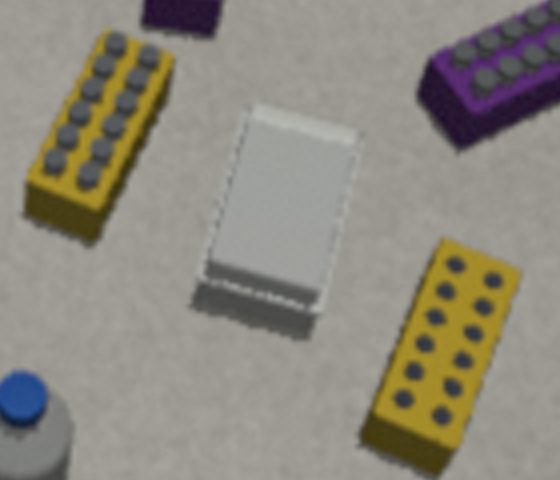

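View pics/c_scene.png

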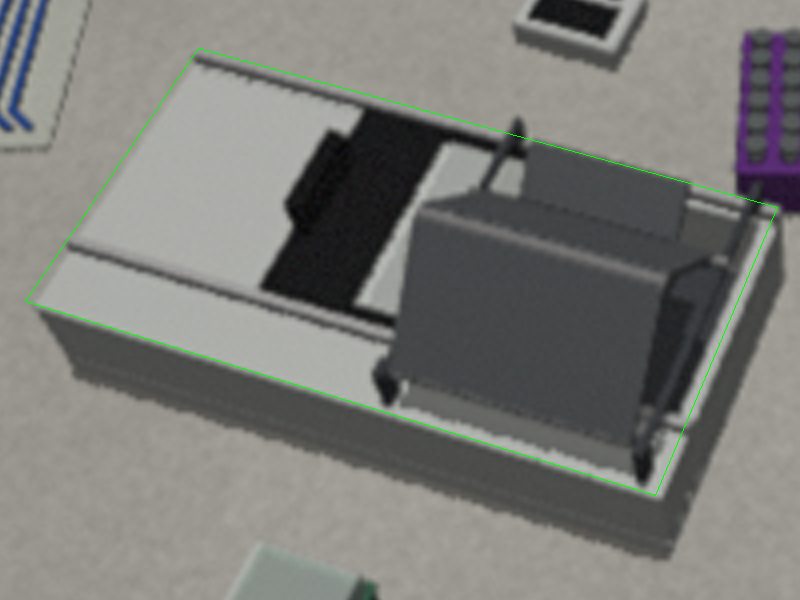

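```bash
python3 -m pendant 2>&1 | head -20
python3 - <<'E'
from h import *
k=calibration("wrist");print(k)
E
```

```text
invalid input
{'K': array([[329.7946592 ,   0.        , 253.92308956],
       [  0.        , 329.7946592 , 192.03767213],
       [  0.        ,   0.        ,   1.        ]]), 'tool_from_camera': array([[-4.20363667e-04, -9.66239892e-01, -2.57643736e-01,
         6.96169128e+01],
       [ 9.99998722e-01, -8.78837323e-06, -1.59860845e-03,
         4.82907803e-01],
       [ 1.54237498e-03, -2.57644079e-01,  9.66238661e-01,
        -1.62394688e+02],
       [ 0.00000000e+00,  0.00000000e+00,  0.00000000e+00,
         1.00000000e+00]])}
```

The crop shows the capped tubes on the rack at scene (285,217) / top (227,201), so that is the tube rack. The one at scene (372,273) has holes. The green reader outline matches its top edges. The cover is about half-tented, with the lip towards the robot. Next I work out the lip and grip in the reader frame.

```bash
cat >> h.py <<'E'
RP=np.array([541.4,-39.3,0.064])
def inv(P,rp=None):
    x,y,a=RP if rp is None else rp;P=np.asarray(P,float);c,s=np.cos(a),np.sin(a);dx,dy=P[0]-x,P[1]-y
    return np.array([c*dx+s*dy,-s*dx+c*dy,P[2]])
def st():
    s=get_state();a=RP[2];c,q=np.cos(a),np.sin(a);f=s["wrist_force"];y=s["tool_rot"][2]-np.pi-a;y=(y+np.pi)%(2*np.pi)-np.pi
    print("t",round(s["t"],2),"world",np.round(s["ee_pos"],1),"reader",inv(s["ee_pos"]).round(1),"rpy",np.round(s["tool_rot"],3),"yaw-err",round(y,3),
     "F_reader",np.round([c*f[0]+q*f[1],-q*f[0]+c*f[1],f[2]],1),"gap",round(s["finger_gap"]*87,1),"grip",round(s["grip_force"],1),"j7",round(s["joint_positions"][6],2))
E
python3 - <<'E'
from h import *
from scipy.optimize import least_squares
def tri(uvs):
    r=least_squares(lambda X:np.concatenate([proj(c,X)[0]-uv for c,uv in uvs.items()]),[540,-40,100]);return r.x,np.abs(r.fun).max()
for n,u in(("lip",dict(scene=(203,166),top=(299,195))),):
    X,e=tri(u);print(n,inv(X),e)
for a in np.arange(.5,1.5,.1):
    x=108-186*np.cos(a)-42*np.sin(a);P=w(RP,[[x,0,105+42*np.cos(a)]]);print(round(a,1),round(x),[proj(c,P)[0].round() .tolist()for c in C])
for v in np.arange(0,175,15):
    P=w(RP,[[0,-120-v,114]]);print(v,[proj(c,P)[0].round().tolist() for c in C])
for n,u,z in(("timer",(339,265),0),("tip_box",(189,200),0),("bottle",(219,135),0)):print(n,ray("top",u,z).round())
st()
E
```

```text
lip [-45.21741106   3.68982043 129.41993137] 0.6108067404013013
0.5 -75 [[205.0, 153.0], [301.0, 205.0]]
0.6 -69 [[204.0, 155.0], [301.0, 203.0]]
0.7 -61 [[203.0, 158.0], [300.0, 200.0]]
0.8 -52 [[202.0, 162.0], [300.0, 197.0]]
0.9 -41 [[200.0, 167.0], [300.0, 193.0]]
1.0 -28 [[198.0, 172.0], [299.0, 189.0]]
1.1 -14 [[196.0, 177.0], [299.0, 184.0]]
1.2 1 [[194.0, 183.0], [298.0, 179.0]]
1.3 18 [[191.0, 190.0], [298.0, 174.0]]
1.4 35 [[188.0, 197.0], [297.0, 168.0]]
0 [[147.0, 171.0], [341.0, 178.0]]
15 [[142.0, 169.0], [346.0, 178.0]]
30 [[136.0, 168.0], [352.0, 177.0]]
45 [[130.0, 166.0], [357.0, 177.0]]
60 [[125.0, 165.0], [362.0, 177.0]]
75 [[119.0, 163.0], [368.0, 176.0]]
90 [[113.0, 161.0], [373.0, 176.0]]
105 [[108.0, 160.0], [378.0, 176.0]]
120 [[102.0, 158.0], [384.0, 175.0]]
135 [[97.0, 157.0], [389.0, 175.0]]
150 [[91.0, 155.0], [394.0, 175.0]]
165 [[86.0, 154.0], [400.0, 175.0]]
timer [ 312. -166.    0.]
tip_box [503. 282.   0.]
bottle [709. 196.   0.]
t 1.7 world [247.1 628.2 222.6] reader [-251.   684.9  222.6] rpy [ 3.142 -0.     2.767] yaw-err -0.439 F_reader [-0.1  0.5 -0.2] gap 87.0 grip 0.0 j7 -0.08
```

```bash
python3 -m pendant '[0,0,0,0,0,-0.11, 0,0,0,0,0,-0.11, 0,0,0,0,0,-0.11, 0,0,0,0,0,-0.109]' 0; python3 -c "
from h import *
st()"
```

```text
t: 2.2
ee_pos: [247.1, 628.2, 222.6]
tool_rot: [3.141, 0.0, -3.074]
wrist_force: [0.3, -0.1, -0.5]
finger_gap: 0.632
grip_force: 0.0
t 2.2 world [247.1 628.2 222.6] reader [-251.   684.9  222.6] rpy [ 3.141  0.    -3.074] yaw-err 0.004 F_reader [ 0.3 -0.1 -0.5] gap 55.0 grip 0.0 j7 0.32
```

```bash
python3 -m pendant '[-29,-36,0,0,0,0,-29,-36,0,0,0,0,-29,-36,0,0,0,0,-29,-36,0,0,0,0,-29,-36,0,0,0,0,-29,-36,0,0,0,0,-29,-36,0,0,0,0,-29,-36,0,0,0,0,7,-40,0,0,0,0,7,-40,0,0,0,0,7,-40,0,0,0,0,7,-40,0,0,0,0,7,-40,0,0,0,0,7,-40,0,0,0,0,7,-40,0,0,0,0,7,-40,0,0,0,0,7,-40,20,0,0,0,7,-39,20,0,0,0]' 0 >/dev/null; python3 -c "
from h import *
st()
im=read_camera('wrist');cv2.imwrite('pics/w1.png',cv2.cvtColor(im,cv2.COLOR_RGB2BGR))"
```

```text
t 4.45 world [452.9 -48.3 182.6] reader [-88.8  -3.3 182.6] rpy [ 3.142e+00  2.000e-03 -3.077e+00] yaw-err 0.0 F_reader [ 1.2 -1.  -0.4] gap 0.5 grip 0.0 j7 1.69
```

View pics/w1.png

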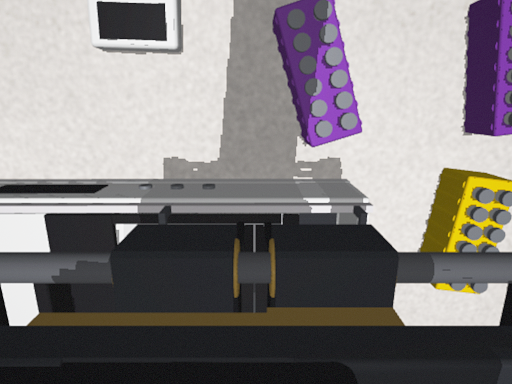

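The wrist view shows the shut fingers over the reader's front edge (row ~195). Purple rack (320,75), timer (135,20) and tube rack (480,235) are all clear of it. I lower and push.

```bash
python3 -m pendant '[0,0,28,0,0,0,0,0,28,0,0,0,0,0,27,0,0,0,-12,0,0,0,0,0,-12,0,0,0,0,0,-12,0,0,0,0,0,-12,0,0,0,0,0,-12,0,0,0,0,0,-12,0,0,0,0,0,-12,0,0,0,0,0,-12,0,0,0,0,0,-12,0,0,0,0,0,-10,0,0,0,0,0]' 0 >/dev/null; python3 -c "
from h import *
st()
print([(np.round(d['xy']),d['confidence']) for c in ('scene','top') if read_camera(c) is not None for d in spot_point(c,'lip')])"
```

```text
t 6.12 world [571.5 -39.4  99.5] reader [30.1 -2.  99.5] rpy [ 3.142  0.    -3.077] yaw-err 0.0 F_reader [-0.1  0.2 -0.6] gap 0.6 grip 0.4 j7 1.72
[(array([190., 201.]), 0.63), (array([298., 167.]), 0.83)]
```

```bash
python3 -m pendant '[-6,0,0,0,0,0,-6,0,0,0,0,0,-6,0,0,0,0,0,-4,0,0,0,0,0,-2,0,0,0,0,0]' 0 >/dev/null; python3 -c "
from h import *
st()"; python3 -m pendant '[-2,0,0,0,0,0,-1,0,0,0,0,0]' 0;  python3 -m pendant '[-1,0,0,0,0,0,-1,0,0,0,0,0]' 0
```

```text
t 6.95 world [594.8 -37.9  99.4] reader [53.4 -2.  99.4] rpy [ 3.142 -0.    -3.077] yaw-err 0.0 F_reader [-0.7 -0.8 -0.5] gap 0.2 grip 0.3 j7 1.72
t: 7.2
ee_pos: [597.5, -37.7, 99.5]
tool_rot: [3.141, -0.0, -3.077]
wrist_force: [-1.1, -0.2, 0.0]
finger_gap: 0.005
grip_force: 0.3
t: 7.45
ee_pos: [598.5, -37.6, 99.4]
tool_rot: [3.141, -0.002, -3.077]
wrist_force: [-4.5, 0.4, 2.7]
finger_gap: 0.001
grip_force: 2.2
```

```bash
for i in 1 ; do python3 -m pendant '[-1,0,0,0,0,0,-1,0,0,0,0,0]' 0;  python3 -m pendant '[-1,0,0,0,0,0,-1,0,0,0,0,0]' 0; done; python3 -c "
from h import *
st()
for c in ('scene','top'):
  im=read_camera(c)
  print([(np.round(d['xy'],1),d['confidence']) for d in spot_point(c,'lip')])
  print(c,[proj(c,w(RP,[[108-186*np.cos(a)-42*np.sin(a),0,105+42*np.cos(a)+4*np.sin(a)]]))[0].round(1).tolist() for a in (1.4,1.5,1.571)])
  if c=='scene': cv2.imwrite('pics/s2.png',cv2.resize(cv2.cvtColor(im,cv2.COLOR_RGB2BGR)[110:280,40:260],None,fx=3.4,fy=3.4,interpolation=cv2.INTER_CUBIC))"
```

```text
t: 7.7
ee_pos: [598.6, -37.7, 99.3]
tool_rot: [3.141, -0.007, -3.078]
wrist_force: [-9.5, -0.8, 7.5]
finger_gap: 0.002
grip_force: 4.7
t: 7.95
ee_pos: [598.8, -37.6, 99.2]
tool_rot: [3.141, -0.011, -3.078]
wrist_force: [-14.0, -1.0, 10.2]
finger_gap: 0.006
grip_force: 6.8
t 7.95 world [598.8 -37.6  99.2] reader [57.4 -2.  99.2] rpy [ 3.141 -0.011 -3.078] yaw-err -0.0 F_reader [-14.   -0.1  10.2] gap 0.5 grip 6.8 j7 1.72
[]
scene [[188.2, 195.9], [185.3, 203.2], [183.1, 208.6]]
[(array([295.2, 155.8]), 0.73)]
top [[297.2, 167.9], [296.7, 162.1], [296.3, 157.9]]
```

View pics/s2.png

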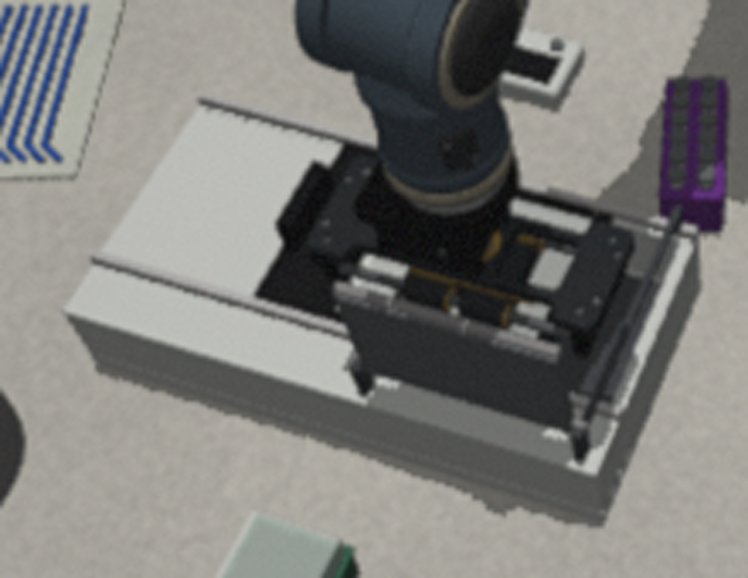

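The tent is folded: the panels stand upright back to back at about (460,345) in the crop, and the force is rising at the stop at the expected place. I back off and go over the guard grip.

```bash
python3 -m pendant '[20,0,0,0,0,0,20,0,0,0,0,0,17,0,-25,0,0,0,0,-30,-25,0,0,0,0,-40,0,0,0,0,0,-40,0,0,0,0,0,-40,0,0,0,0,0,-23,0,0,0,0,0,0,0,0,0,0]' 40 30 >/dev/null
python3 - <<'E'
from h import *
st();s=get_state()
from scipy.spatial.transform import Rotation as Ro
read_camera("wrist");k=calibration("wrist");T=k["tool_from_camera"];Rt=Ro.from_euler("xyz",s["tool_rot"]).as_matrix()
for d in spot_point("wrist","guard_grip"):
    r=Rt@T[:3,:3]@np.linalg.inv(k["K"])@np.array([*d["xy"],1]);o=Rt@T[:3,3]+s["ee_pos"];print(d["xy"],d["confidence"],inv(o+r*(114-o[2])/r[2]).round(1))
for c in C:
    read_camera(c)
    print([(np.round(d["xy"]),d["confidence"],inv(ray(c,d["xy"],114)).round()) for d in spot_point(c,"guard_grip")])
E
```

```text
t 9.28 world [ 558.  -216.   149.8] reader [   5.2 -177.4  149.8] rpy [-3.140e+00  1.000e-03 -3.081e+00] yaw-err -0.004 F_reader [ 0.2  0.1 -0.2] gap 39.9 grip 0.0 j7 2.03
[260.0, 215.3] 0.78 [   3.8 -173.8  114. ]
[(array([126., 166.]), 0.82, array([   2., -176.,  114.]))]
[(array([365., 175.]), 0.84, array([   5., -187.,  114.])), (array([152., 186.]), 0.25, array([  8., 408., 114.]))]
```

```bash
python3 -m pendant '[3,2,20,0,0,0,0,0,20,0,0,0,0,0,18,0,0,0,0,0,0,0,0,0]' 40 20 | grep -E "ee_pos|wrist"; python3 -m pendant '[0,0,0,0,0,0,0,0,0,0,0,0,0,0,0,0,0,0]' 0 20; python3 -c "
from h import *
st()"
```

```text
ee_pos: [553.7, -210.9, 90.1]
wrist_force: [1.1, -0.4, -0.0]
t: 10.45
ee_pos: [555.0, -212.0, 92.1]
tool_rot: [-3.141, 0.001, -3.077]
wrist_force: [0.4, -0.0, 0.7]
finger_gap: 0.204
grip_force: 0.0
t 10.45 world [ 555.  -212.    92.1] reader [   2.5 -173.2   92.1] rpy [-3.141e+00  1.000e-03 -3.077e+00] yaw-err 0.0 F_reader [ 0.4 -0.1  0.7] gap 17.7 grip 0.0 j7 2.05
```

```bash
python3 -m pendant '[0,0,0,0,0,0,0,0,0,0,0,0,0,-8,0,0,0,0,0,-12,0,0,0,0,0,-16,0,0,0,0,0,-16,0,0,0,0,0,-16,0,0,0,0,0,-16,0,0,0,0,0,-16,0,0,0,0,0,-8,0,0,0,0,0,-4,0,0,0,0]' 0 20 >/dev/null; python3 -c "
from h import *
st()"; python3 -m pendant '[0,-2,0,0,0,0,0,-2,0,0,0,0]' 0 20;python3 -m pendant '[0,-2,0,0,0,0,0,-2,0,0,0,0]' 0 20
```

```text
t 11.82 world [ 562.2 -324.7   91.9] reader [   2.5 -286.2   91.9] rpy [-3.141e+00  1.000e-03 -3.078e+00] yaw-err -0.0 F_reader [-0.   1.9  6. ] gap 11.6 grip 20.0 j7 2.22
t: 12.08
ee_pos: [562.4, -327.3, 91.9]
tool_rot: [3.14, 0.001, -3.077]
wrist_force: [-0.9, 4.3, 7.1]
finger_gap: 0.134
grip_force: 20.0
t: 12.32
ee_pos: [562.4, -327.3, 91.8]
tool_rot: [3.134, -0.002, -3.076]
wrist_force: [-3.4, 11.4, 12.8]
finger_gap: 0.139
grip_force: 20.0
```

Guard stopped at its end stop (TCP y -289 against -292 nominal, so my reader y is off by about 3 mm). I release, rise and go over the tube rack.

```bash
sed -i 's/^RP=.*/RP=np.array([541.2,-36.3,0.064])/' h.py; python3 -m pendant '[0,2,0,0,0,0,0,0,0,0,0,0,0,0,0,0,0,0,0,0,-26,0,0,0,0,0,-26,0,0,0,0,0,-26,0,0,0]' 35 >/dev/null; python3 -m pendant '[3,38.5,0,0,0,0,3,38.5,0,0,0,0,3,38.5,0,0,0,0,3,38.5,0,0,0,0,3,38.5,0,0,0,0,3,38.5,0,0,0,0,3,38.5,0,0,0,0,3,38.5,0,0,0,0,3,38.5,0,0,0,0,3,38.5,0,0,0,0,3,38.5,0,0,0,0,3,38.5,0,0,0.1,0,3,38.5,0,0,0,0,0,0,0,0,0,0]' 87 >/dev/null
cat >> h.py <<'E'
from scipy.spatial.transform import Rotation as Ro
def wcam():
    s=get_state();im=read_camera("wrist");k=calibration("wrist");T=k["tool_from_camera"];Rt=Ro.from_euler("xyz",s["tool_rot"]).as_matrix()
    Rc=Rt@T[:3,:3];o=Rt@T[:3,3]+s["ee_pos"];C["wrist"]=dict(K=k["K"],R=Rc.T,t=-Rc.T@o);return im
E
python3 - <<'E'
from h import *
st();im=wcam()
rk=[box(-60,60,-24,24,0,45),box(-52,52,-17,17,45,57)]
for d in trace("wrist","tube_rack"):print(d["rect"],d["confidence"])
ds=sorted(trace("wrist","tube_rack"),key=lambda d:abs(np.mean(d["rect"][::2])-256))
for d in ds[:2]:
    print(d["rect"],fit({"wrist":d["mask"]},rk,[492,169.5,-.04]))
for d in spot_point("wrist","tube_rack_center"):print(d["xy"],d["confidence"],ray("wrist",d["xy"],22.5))
cv2.imwrite("pics/w2.png",cv2.cvtColor(im,cv2.COLOR_RGB2BGR))
E
```

```text
t 14.82 world [490.7 170.6 169.5] reader [-37.2 209.7 169.5] rpy [ 3.14  -0.1   -3.072] yaw-err 0.006 F_reader [ 0.2 -1.2  0.6] gap 86.8 grip 0.0 j7 1.28
[434.7, 12.6, 509.1, 126.0] 0.96
[220.8, 134.8, 290.9, 251.3] 0.79
[243.0, 1.4, 309.8, 98.5] 0.68
[27.2, 1.2, 132.4, 109.1] 0.66
[220.8, 134.8, 290.9, 251.3] (array([ 4.89888442e+02,  1.70694845e+02, -5.77392012e-02]), np.float64(0.1435214951953988))
[243.0, 1.4, 309.8, 98.5] (array([ 4.920e+02,  1.695e+02, -4.000e-02]), np.float64(1.0))
[80.2, 32.2] 0.94 [354.22717493   4.50040616  22.5       ]
[271.8, 25.0] 0.76 [336.26398048 175.88173993  22.5       ]
[251.8, 198.5] 0.63 [495.12202894 168.77129946  22.5       ]
```

View pics/w2.png

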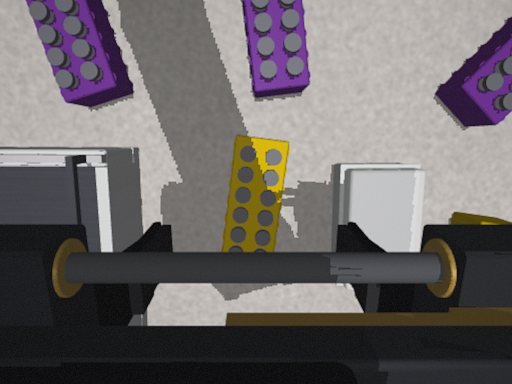

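The wrist view shows the tube rack, with caps, centred between the open fingers at (255,195). The tip box is at (380,210) and the reader on the left. I put the last turn in the wrong slot, so the tool is pitched 0.1 rad. I'll undo it and turn to the rack's yaw.

```bash
python3 - <<'E'
from h import *
im=wcam();h=cv2.cvtColor(im,cv2.COLOR_RGB2HSV);m=((h[...,0]>18)&(h[...,0]<35)&(h[...,1]>140)&(h[...,2]>60))
# edges of top face per row
for side in(0,1):
    P=[]
    for v in range(150,236,4):
        u=np.where(m[v,190:310])[0]+190
        if len(u):P.append(ray("wrist",(u[0] if side==0 else u[-1]+1,v),45))
    P=np.array(P);c=np.polyfit(P[:,0],P[:,1],1);print(side,"yaw",c[0],"y@492",np.polyval(c,492),np.std(P[:,1]-np.polyval(c,P[:,0])),P[0].round(),P[-1].round())
E
python3 -m pendant '[0,0,0,0,-0.1,0.0,0,0,0,0,0,0.12]' 87
python3 -c "
from h import *
st()"
```

```text
0 yaw -0.066897619696379 y@492 147.48240649392235 0.5894629090354371 [449. 150.  45.] [526. 145.  45.]
1 yaw -0.062333700755993676 y@492 195.2191760442406 0.551260258488826 [446. 199.  45.] [523. 193.  45.]
t: 15.32
ee_pos: [490.0, 166.0, 169.9]
tool_rot: [-3.141, -0.0, 3.081]
wrist_force: [1.5, 0.4, -1.0]
finger_gap: 0.997
grip_force: 0.0
t 15.32 world [490.  166.  169.9] reader [-38.1 205.1 169.9] rpy [-3.141 -0.     3.081] yaw-err -0.125 F_reader [ 1.5  0.3 -1. ] gap 86.7 grip 0.0 j7 1.13
```

```bash
python3 -m pendant '[-1,5,20,0,0,0,0,0,30,0,0,0,0,0,30,0,0,0,0,0,30,0,0,0,0,0,20,0,0,0,0,0,8.5,0,0,0,0,0,0,0,0,0]' 87 25 ; python3 -c "
from h import *
st()
"
```

```text
t: 16.2
ee_pos: [492.5, 171.7, 31.3]
tool_rot: [-3.141, -0.0, 3.085]
wrist_force: [0.6, 1.2, 0.5]
finger_gap: 1.0
grip_force: 0.0
t 16.2 world [492.5 171.7  31.3] reader [-35.3 210.7  31.3] rpy [-3.141 -0.     3.085] yaw-err -0.121 F_reader [0.7 1.1 0.5] gap 87.0 grip 0.0 j7 1.14
```

```bash
python3 -m pendant '[0,0,0,0,0,0,0,0,0,0,0,0,0,0,0,0,0,0,0,0,0,0,0,0,0,0,0,0,0,0,0,0,0,0,0,0]' 40 25 ; python3 -m pendant '[0,0,-10,0,0,0,0,0,-15,0,0,0,0,0,-20,0,0,0,0,0,0,0,0,0]' 40 25; python3 -c "
from h import *
st()
"
```

```text
t: 16.95
ee_pos: [492.5, 172.3, 31.5]
tool_rot: [3.142, 0.0, 3.086]
wrist_force: [-0.7, -0.9, 2.0]
finger_gap: 0.549
grip_force: 25.0
t: 17.45
ee_pos: [493.9, 172.9, 78.4]
tool_rot: [3.139, 0.004, 3.086]
wrist_force: [0.7, -0.3, -1.8]
finger_gap: 0.546
grip_force: 25.0
t 17.45 world [493.9 172.9  78.4] reader [-33.8 211.8  78.4] rpy [3.139 0.004 3.086] yaw-err -0.12 F_reader [ 0.6 -0.3 -1.8] gap 47.5 grip 25.0 j7 1.13
```

```bash
python3 -m pendant '[0,0,-25,0,0,0,0,0,-30,0,0,0,0,0,-30,0,0,0,0,0,-25,0,0,0.1,0,0,0,0,0,0.15,0,0,0,0,0,0.15,0,0,0,0,0,0.15,0,0,0,0,0,0.15,0,0,0,0,0,0.15,0,0,0,0,0,0.15,0,0,0,0,0,0.15,0,0,0,0,0,0.15,0,0,0,0,0,0.15,0,0,0,0,0,0.1,0,0,0,0,0,0]' 40 25 >/dev/null; python3 -c "
from h import *
st()
"
```

```text
t 19.32 world [492.  172.3 185.9] reader [-35.8 211.3 185.9] rpy [-3.141  0.     1.537] yaw-err -1.668 F_reader [-0.7  0.5 -1.9] gap 47.7 grip 25.0 j7 -0.34
```

```bash
python3 -m pendant '[0,0,0,0,0,-0.097,-20,3,0,0,0,0,-30,5,0,0,0,0,-30,5,0,0,0,0,-30,5,0,0,0,0,-30,5,0,0,0,0,-30,5,0,0,0,0,-25,5,0,0,0,0,-16,0,0,0,0,0,0,0,0,0,0,0,0,0,0,0,0,0]' 40 25 >/dev/null
python3 - <<'E'
from h import *
st();im=wcam()
for n in("bay","reader"):print(n,[(np.round(d["xy"],1),round(d["confidence"],2),inv(ray("wrist",d["xy"],16 if n=="bay" else 0)).round(1)) for d in spot_point("wrist",n)])
t=read_camera("top")
for n in("lip","cover_hinge","bay","guard_grip"):print(n,[(np.round(d["xy"],1),round(d["confidence"],2),inv(ray("top",d["xy"],dict(lip=109,cover_hinge=105,bay=16,guard_grip=114)[n])).round(1)) for d in spot_point("top",n)])
big=cv2.resize(cv2.cvtColor(t,cv2.COLOR_RGB2BGR)[125:225,250:420],None,fx=3,fy=3,interpolation=cv2.INTER_CUBIC)
W=cv2.cvtColor(im,cv2.COLOR_RGB2BGR)
for z in(75,):
    Q=box(-70,70,-82,82,z,z)[[0,2,6,4]];cv2.polylines(W,[np.round(proj("wrist",w(RP,Q))).astype(np.int32)],True,(0,255,0),1)
cv2.imwrite("pics/w3.png",np.vstack([W[:290],cv2.copyMakeBorder(big,0,0,0,2,cv2.BORDER_CONSTANT)]))
E
```

```text
t 20.7 world [538.2 -34.9 186.1] reader [ -2.9   1.6 186.1] rpy [-3.141e+00 -1.000e-03  1.635e+00] yaw-err -1.571 F_reader [ 0.6  0.1 -1.8] gap 47.8 grip 25.0 j7 0.2
bay []
reader []
lip [(array([297.6, 158.1]), 0.57, array([ 65.2,  -6.8, 109. ])), (array([402.8, 173.2]), 0.17, array([   4.3, -298.3,  109. ]))]
cover_hinge [(array([294.4, 145.7]), 0.85, array([103.2,  -0.7, 105. ])), (array([189.3, 195.8]), 0.55, array([-24.8, 303.3, 105. ]))]
bay [(array([189.3, 198. ]), 0.74, array([-14.5, 316.4,  16. ])), (array([292.8, 189.5]), 0.59, array([-6.5,  5.6, 16. ]))]
guard_grip [(array([403.9, 172.1]), 0.82, array([   6.2, -300.1,  114. ]))]
```

View pics/w3.png

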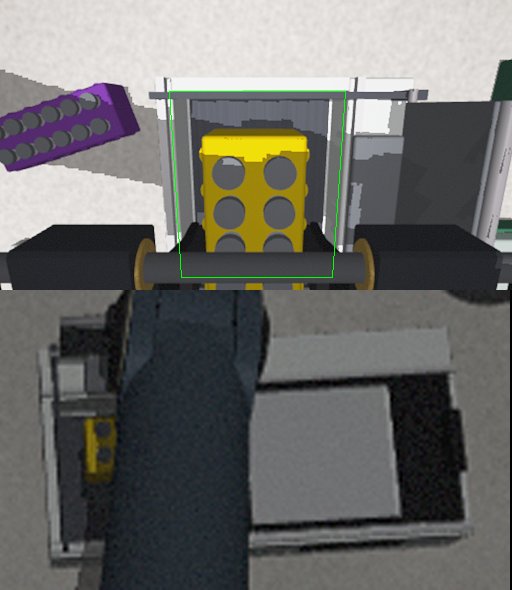

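The wrist view, with my bay outline in green, shows the rack centred over the open well: bay inner sides at columns 188 and 330, rack at 202–308. The guard is fully open in the top crop (grip at the far right), and the cover lip stays at the right side (375,145). I lower it.

```bash
python3 -m pendant '[-1,0,20,0,0,0,0,0,25,0,0,0,0,0,25,0,0,0,0,0,25,0,0,0,0,0,15,0,0,0,0,0,10,0,0,0,0,0,0,0,0,0]' 40 25 >/dev/null; python3 -c "
from h import *
st()
";python3 -m pendant '[0,0,8,0,0,0,0,0,6,0,0,0,0,0,2,0,0,0,0,0,0,0,0,0]' 40 25 >/dev/null; python3 -c "
from h import *
st()
"
```

```text
t 21.98 world [538.4 -37.2  66. ] reader [-2.9 -0.7 66. ] rpy [-3.141 -0.     1.633] yaw-err -1.573 F_reader [-0.2 -0.  -1.5] gap 47.6 grip 25.0 j7 0.29
t 22.48 world [538.4 -37.2  50.2] reader [-2.8 -0.7 50.2] rpy [-3.141 -0.     1.633] yaw-err -1.573 F_reader [ 0.3  0.7 -1.5] gap 47.8 grip 25.0 j7 0.3
```

```bash
python3 -m pendant '[0,0,1,0,0,0,0,0,1,0,0,0,0,0,0,0,0,0]' 40 25 >/dev/null; python3 -c "
from h import *
st()
";python3 -m pendant '[0,0,1,0,0,0,0,0,0,0,0,0]' 40 25 >/dev/null; python3 -c "
from h import *
st()
"
```

```text
t 22.85 world [538.5 -37.2  48.3] reader [-2.8 -0.7 48.3] rpy [-3.142 -0.     1.633] yaw-err -1.573 F_reader [-0.9 -1.2 -1.7] gap 47.6 grip 25.0 j7 0.3
t 23.1 world [538.6 -37.2  47.5] reader [-2.6 -0.7 47.5] rpy [ 3.141 -0.     1.633] yaw-err -1.573 F_reader [-1.  -0.1 -0.7] gap 47.5 grip 25.0 j7 0.3
```

```bash
python3 -m pendant '[0,0,1,0,0,0,0,0,0,0,0,0]' 40 25 | grep wrist; python3 -m pendant '[0,0,0,0,0,0,0,0,0,0,0,0,0,0,0,0,0,0]' 62 ;python3 -m pendant '[0,0,-8,0,0,0,0,0,-15,0,0,0,0,0,-25,0,0,0,0,0,-30,0,0,0,0,0,-30,0,0,0,0,0,-30,0,0,0,0,0,0,0,0,0]' 62 > /dev/null; python3 -c "
from h import *
st()
im=wcam();rk=[box(-60,60,-24,24,0,45)]
for d in spot_point('wrist','tube_rack_center'):print(d['xy'],d['confidence'],inv(ray('wrist',d['xy'],38.5)))
cv2.imwrite('pics/w4.png',cv2.cvtColor(im,cv2.COLOR_RGB2BGR))
"
```

```text
wrist_force: [-3.4, 1.1, 8.8]
t: 23.72
ee_pos: [538.5, -37.2, 46.1]
tool_rot: [-3.141, 0.0, 1.633]
wrist_force: [-0.3, 0.0, -0.5]
finger_gap: 0.701
grip_force: 0.0
t 24.6 world [540.3 -37.5 187.7] reader [ -0.9  -1.1 187.7] rpy [ 3.135 -0.     1.633] yaw-err -1.573 F_reader [ 0.6 -0.6  0.1] gap 62.3 grip 0.0 j7 0.2
[250.6, 180.1] 0.66 [-2.61278807 -2.21442408 38.5       ]
[63.0, 123.8] 0.56 [-175.6200109    51.79869245   38.5       ]
```

View pics/w4.png

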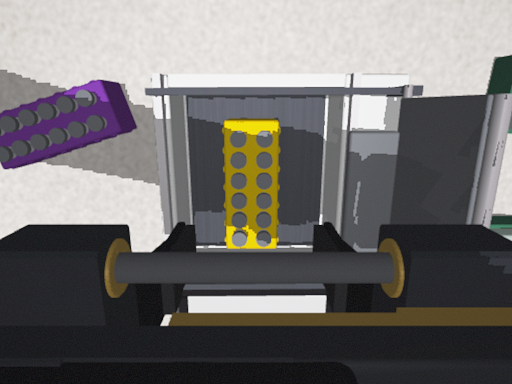

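The rack stands flat and centred in the bay at (251,185), with the cover still folded on the right. Now back to the guard grip.

```bash
python3 -m pendant '[0,0,0,0,0,-0.157,0,0,0,0,0,-0.157,0,0,0,0,0,-0.157,0,0,0,0,0,-0.157,0,0,0,0,0,-0.157,0,0,0,0,0,-0.157,0,0,0,0,0,-0.157,0,0,0,0,0,-0.157,0,0,0,0,0,-0.157,0,0,0,0,0,-0.157,0,-29.1,0,0,0,0,0,-29.1,0,0,0,0,0,-29.1,0,0,0,0,0,-29.1,0,0,0,0,0,-29.1,0,0,0,0,0,-29.1,0,0,0,0,0,-29.1,0,0,0,0,0,-29.1,0,0,0,0,0,-29.1,0,0,0,0,0,-29.1,0,0,0,0]' 40 20 >/dev/null
python3 - <<'E'
from h import *
st();wcam()
for d in spot_point('wrist','guard_grip'):print(d['xy'],d['confidence'],inv(ray('wrist',d['xy'],114)))
E
```

```text
t 27.2 world [ 555.5 -328.1  182.7] reader [  -4.4 -292.2  182.7] rpy [ 3.14e+00 -3.00e-03 -3.08e+00] yaw-err -0.003 F_reader [ 0.2  0.4 -0.7] gap 40.0 grip 0.0 j7 2.2
[257.2, 210.0] 0.59 [   1.10701189 -289.84189585  114.        ]
```

```bash
python3 -m pendant '[-4,0,25,0,0,0,0,0,25,0,0,0,0,0,25,0,0,0,0,0,15,0,0,0,0,0,0,0,0,0]' 40 20 | grep -E "ee_pos|wrist"; python3 -m pendant '[0,0,0,0,0,0,0,0,0,0,0,0,0,0,0,0,0,0,0,0,0,0,0,0,0,0,0,0,0,0]' 0 20; python3 -m pendant '[0,8,0,0,0,0,0,14,0,0,0,0,0,16,0,0,0,0,0,16,0,0,0,0,0,16,0,0,0,0,0,16,0,0,0,0,0,16,0,0,0,0,0,16,0,0,0,0,0,16,0,0,0,0,0,14,0,0,0,0,0,10,0,0,0,0,0,6,0,0,0,0,0,3,0,0,0,0]' 0 20 >/dev/null;  python3 -c "
from h import *
st()"
```

```text
ee_pos: [559.5, -326.3, 92.8]
wrist_force: [0.9, -0.1, -0.6]
t: 28.55
ee_pos: [560.5, -327.3, 94.8]
tool_rot: [3.141, 0.0, -3.08]
wrist_force: [-1.1, 0.5, 3.1]
finger_gap: 0.134
grip_force: 20.0
t 30.18 world [ 549.6 -159.2   94.8] reader [   0.5 -123.2   94.8] rpy [ 3.141e+00 -1.000e-03 -3.079e+00] yaw-err -0.001 F_reader [-1.  -1.4  6.2] gap 12.1 grip 20.0 j7 1.95
```

```bash
python3 -m pendant '[0,2,0,0,0,0,0,2,0,0,0,0]' 0 20 | grep -E "ee_pos|wrist";python3 -m pendant '[0,1,0,0,0,0,0,1,0,0,0,0]' 0 20| grep -E "ee_pos|wrist"; python3 -m pendant '[0,1,0,0,0,0,0,1,0,0,0,0]' 0 20| grep -E "ee_pos|wrist";  python3 -c "
from h import *
st()"
```

```text
ee_pos: [549.3, -155.7, 94.8]
wrist_force: [-1.6, -2.4, 6.4]
ee_pos: [549.4, -155.7, 94.8]
wrist_force: [-0.5, -5.9, 4.3]
ee_pos: [549.4, -155.7, 94.8]
wrist_force: [0.1, -10.2, 3.2]
t 30.93 world [ 549.4 -155.7   94.8] reader [   0.5 -119.6   94.8] rpy [-3.137e+00  1.000e-03 -3.081e+00] yaw-err -0.004 F_reader [ -0.5 -10.2   3.2] gap 11.8 grip 20.0 j7 1.94
```

```bash
python3 -m pendant '[0,-3,0,0,0,0,0,0,0,0,0,0]' 0 20 | grep -E "ee_pos|wrist"; python3 -m pendant '[0,0,0,0,0,0,0,0,0,0,0,0,0,0,-10,0,0,0,0,0,-25,0,0,0,0,0,-30,0,0,0,0,-30,-30,0,0,0,30,-30,-10,0,0,0,30,-30,0,0,0,0,30,-30,0,0,0,0,0,-30,0,0,0,0,0,0,0,0,0,0]' 28
python3 - <<'E'
from h import *
st()
for c in("scene","top"):
    t=read_camera(c)
    for n,z in(("guard_grip",114),("lip",109),("tube_rack_center",38.5)):print(c,n,[(np.round(d["xy"]),round(d["confidence"],2),inv(ray(c,d["xy"],z)).round(1)) for d in spot_point(c,n)])
    if c=="scene":cv2.imwrite("pics/f.png",cv2.resize(cv2.cvtColor(t,cv2.COLOR_RGB2BGR)[105:335,30:430],None,fx=2,fy=2,interpolation=cv2.INTER_CUBIC))
E
```

```text
ee_pos: [549.4, -155.7, 94.8]
wrist_force: [-1.9, -3.8, 5.8]
t: 32.55
ee_pos: [468.4, -313.3, 199.9]
tool_rot: [-3.14, 0.001, -3.085]
wrist_force: [0.2, 0.8, -0.2]
finger_gap: 0.32
grip_force: 0.0
t 32.55 world [ 468.4 -313.3  199.9] reader [ -90.4 -271.8  199.9] rpy [-3.140e+00  1.000e-03 -3.085e+00] yaw-err -0.007 F_reader [ 0.3  0.8 -0.2] gap 27.8 grip 0.0 j7 2.24
scene guard_grip [(array([148., 174.]), 0.86, array([   7.7, -116.5,  114. ]))]
scene lip []
scene tube_rack_center [(array([388., 203.]), 0.93, array([-143.8,  441.4,   38.5])), (array([246., 152.]), 0.89, array([-183.7,   58.9,   38.5])), (array([305., 169.]), 0.86, array([-179.8,  221.5,   38.5])), (array([172., 226.]), 0.37, array([ 80.8, -34.2,  38.5]))]
top guard_grip [(array([341., 177.]), 0.77, array([   2.4, -124.2,  114. ]))]
top lip [(array([297., 160.]), 0.57, array([ 60.6,  -5. , 109. ])), (array([292., 189.]), 0.43, array([-24. ,  14.3, 109. ]))]
top tube_rack_center [(array([148., 252.]), 0.73, array([-169.8,  436.7,   38.5])), (array([284., 249.]), 0.57, array([-184.1,   44.5,   38.5]))]
```

View pics/f.png

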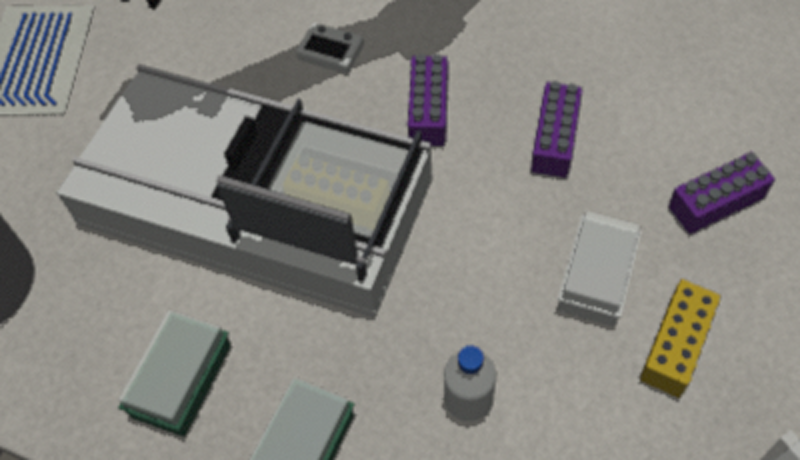

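The final view shows the cover folded upright at (290,220), the guard shut over the bay with its grip at (240,145), and the rack with its tubes visible through the pane at (335,185). The bystanders have not moved and the arm is clear, so I hand the job in.

```bash
python3 -c "
from cell import *
print(close_job())"
```

```text
the job is handed in; nothing more can be done
None
```

The job is done and handed in at about 33 s: cover folded to its end stop, tube rack flat and upright in the middle of the bay and let go, guard fully shut again, bystanders not disturbed in the last picture.

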